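Turn up the orange microscope lamp

ROBOT

A 6-joint arm with a two-finger parallel gripper is mounted at the origin on the work surface. World frame = base frame: x ahead of the robot, y to its left, z up, the work surface at z = 0. Lengths are in m, angles in rad, forces in N, time in s.
With the tool pointing down it reaches from about 0.3 to 0.95 m from the base axis. Payload 3.1 kg.
Tool frame: the origin (TCP) lies at the very end of the fingers, on their centre line; the grasp point (between the pads) lies 19 mm behind it; z points along the fingers, y is the line along which they close (so a half turn about z gives the same grasp; the last joint's range is limited). The gripper opens to 85 mm and grips with 20 to 120 N. Pads are 22 mm wide; open, the fingers measure 114 mm over their backs; the gripper's body (76 mm by 85 mm) begins 54 mm behind the grasp point. The pads swing forward as they close: fully open they stand 13 mm farther back than shut.
Start: joints at [-1.174, 0.308, 1.634, -0, 1.2, -0.07], TCP at [0.281, -0.558, 0.231] pointing down, gripper open.
Joint ranges: [-3.06, 3.06], [-0.79, 1.96], [0.05, 2.63], [-1.19, 4.34], [0.05, 2.64], [-2.94, 2.94]. Speed limits (rad/s): [2.79, 2.79, 3.14, 3.14, 3.14, 3.14].

INTERFACE

Orientations are given as a rotation vector (axis times angle).
In Python, from plant import read_state, camera, hand_in gives the robot as it stands.
- The arm moves only by the tool carry_out, never from a script. Its arguments are lists of equal length, an entry for each row: "hand": the closure, from 0 (fully open) to 1 (shut); "linear": the shift along the tool's x, y, z in mm, a list of three; "yaw": the turn about the tool's z in rad. A call has 1 to 20 rows; each row is the pose to reach, as a shift and turn from the pose commanded when the call began, along the tool's axes at that moment; what a row does not reach only later rows make up. A row lasts 1/12 s, in which the tool goes at most 41.7 mm and 7.16 degrees, less where a joint would pass 70% of its speed; a pose out of reach is approached as far as the arm can. A call with a gripper value outside its range is refused whole. The fingers move at their own pace and stop on an object; "force" is the grip in N (left out, the last holds). Time passes only in rows, so rows that repeat a pose let the fingers close. It gives the time, the measured TCP pose, the force, the opening and the grip force at its end, in the units of the state.
- read_state(): the state, without advancing time (a new reading comes with each control period).
- camera(name): name is "scene" or "top"; returns a dict with "frame" (480x640x3 uint8, blue, green, red), "range_z" (480x640 float32, m along the optical axis (not along the pixel's ray), 0 where there is no reading), "mtx" (3x3 intrinsics, pixels), "rvec" (rotation vector, rad) and "tvec" (3), from world to camera coordinates, as OpenCV has them. Camera axes: x right, y down, z forward; pixel columns grow to the right and rows downward; lengths in m; the calibration is good to about 2 mm. A picture is of the moment at which its call begins.
- hand_in(): hands the job in; it is judged then, once.
The state is a dict: "time": time; "q": joint angles; "qd": joint speeds; "joint_torque": joint torques, N m; "position": TCP position; "ee_rot": TCP orientation; "ft_force": force on the tool from outside, world axes, zero at the start; "torque": the same for the moment, N m; "width": finger opening in m; "finger_force": force on a finger pad.
Only numpy, scipy, OpenCV 4.12 (cv2) and the standard library are available. Lean on these libraries where they do the work, as an engineer would, in place of code of your own. Each camera call takes 0.05 s, during which the arm holds its last target. There are 200 camera calls.

TASK

The sample under the microscope is too dark: turn up its orange lamp by sliding the orange grip on the black dimmer console along its track until the middle of the grip is level with the green arrow on that same strip. Leave the blue and the white dimmers where they are, and let go of the grip when it is set.

Things in the scene. Friction and masses are not known exactly. Their poses are not given: they have to be found in the camera images.
- orange_grip (a point): Centre, half-way up, of the orange grip: 18 (x) by 26 (y, along the track) by 36 mm high, upright on a grey strip 70 by 210 mm of the fixed, flat black console. The strip's face is 40 mm above the work surface. +y runs along the track to the bright end, z up; yaw within 0.4 rad. Slides along y only, 120 mm travel, about 2 N, stays where left; starts in the dim (-y) quarter.
- orange_mark (a point): Tip of the flat green arrow (20 mm long, 2 mm thick, immovable) on the orange grip's strip; the tip is 14 mm from the track's centre line, on its +x side, and points at the track. Axes parallel to the orange grip's: level when both have the same position along y. The arrow is always on the +y side of the grip at the start. The other strips' green arrows do not matter.
- blue_grip (a point): Centre, half-way up, of the blue grip, same size as the orange one, on its own strip of the console; to stay where it is. The three strips lie side by side in any order, their tracks parallel and 80 mm apart; only the grips stand more than 2 mm above the strips.
- white_grip (a point): Centre, half-way up, of the white grip, same size as the orange one, on its own strip of the console; to stay where it is. The three strips lie side by side in any order, their tracks parallel and 80 mm apart; only the grips stand more than 2 mm above the strips.

How it is judged:
At the end, for the whole second after the job is handed in: The centre of the orange grip is level with the tip of the green arrow on its own strip, within 10 mm either way along the track, and stays there; the blue and white grips are where they were, within 8 mm (y of orange_grip in the frame of orange_mark between -0.01 and 0.01 m); the robot touches nothing.
It fails at once if the blue dimmer is moved by more than 8 mm (distance of blue_grip from where it was at the start of the episode above 0.008 m).
It fails at once if the white dimmer is moved by more than 8 mm (distance of white_grip from where it was at the start of the episode above 0.008 m).
It also fails if it takes over 29 s, if anything falls off the work surface, if the arm or the gripper's body presses on something with over 40 N, if the wrist force passes 120 N, or if a joint passes its speed limit or range.

## Working session

There is one attempt and no reset: what is moved stays moved. The work goes in short steps, Python scripts to look and compute and a tool call to move; the robot and the scene stay as the last step left them, time stands still between calls to the robot, and variables do not carry over. Pictures are saved under pics/ and viewed, at most 10 in all, crops included, and the job is handed in when it is done.

Besides the shell and the picture viewer there is one more tool, called as name([rows], argument=value, ...), one row to a line, values as JSON. carry_out: Moves the arm, as the interface text tells. Its arguments: {"type":"object","properties":{"hand":{"type":"array","items":{"type":"number"}},"linear":{"type":"array","items":{"type":"array","items":{"type":"number"}}},"yaw":{"type":"array","items":{"type":"number"}},"force":{"type":"number"}},"required":["hand","linear","yaw"]}

```bash
mkdir -p pics; ls
python3 - <<'E'
from plant import *
import cv2
for n in("scene","top"):
    c=camera(n); cv2.imwrite(f"pics/{n}0.png",c["frame"]); print(n,c["mtx"],c["rvec"],c["tvec"])
s=read_state(); print(s["time"],s["position"],s["ee_rot"],s["width"])
E
```

```text
pics
scene [[523.5706288    0.         320.64079633]
 [  0.         523.5706288  238.38063646]
 [  0.           0.           1.        ]] [ 0.82016797  2.37748664 -1.33632169] [ 0.48952115 -0.10255762  0.96762375]
top [[570.9996049    0.         316.36098476]
 [  0.         570.9996049  244.32367191]
 [  0.           0.           1.        ]] [ 1.91042109 -2.3098954   0.23395747] [0.08489697 0.57887149 0.61247335]
0.1 [ 0.28095947 -0.55742934  0.23015594] [-3.05434208e+00 -7.26122692e-01  5.31068371e-04] 0.08536999713172622
```

View pics/scene0.png

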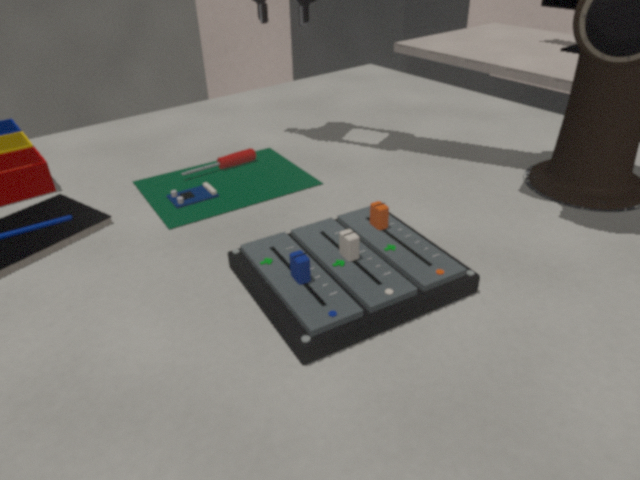

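View pics/top0.png

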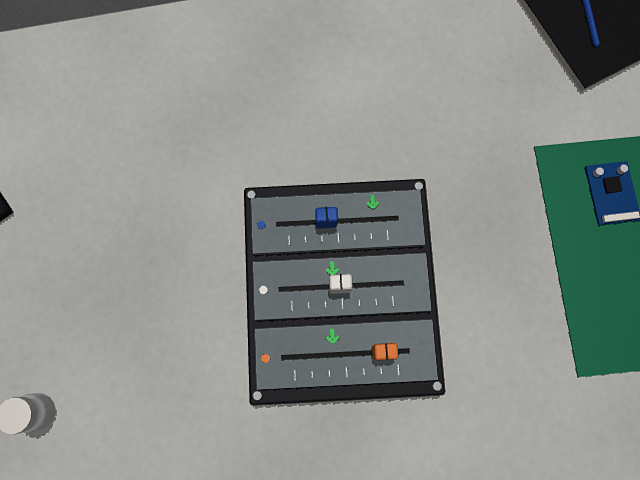

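The top picture shows the orange grip at about (385,352) with its green arrow at (332,337), tip pointing down at the track. White is at (341,283), blue at (327,217), and the bright end (orange dot) is on the left.

```bash
cat > h.py <<'E'
import numpy as np,cv2
from plant import *
def ray(c,uv,z):
    R=cv2.Rodrigues(c["rvec"])[0]; o=-R.T@c["tvec"].ravel()
    d=np.c_[np.atleast_2d(uv).astype(float),np.ones(len(np.atleast_2d(uv)))]@np.linalg.inv(c["mtx"]).T@R
    return o+d*((z-o[2])/d[:,2])[:,None]
def cloud(c,m):
    R=cv2.Rodrigues(c["rvec"])[0]; v,u=np.nonzero(m&(c["range_z"]>0)); Z=c["range_z"][v,u]
    P=np.c_[u,v,np.ones(len(u))]@np.linalg.inv(c["mtx"]).T*Z[:,None]
    return np.c_[u,v],(P-c["tvec"].ravel())@R
def measure():
    c=camera("top"); hsv=cv2.cvtColor(c["frame"],cv2.COLOR_BGR2HSV); out={}
    roi=np.zeros((480,640),bool); roi[175:410,240:450]=1
    M={k:(cv2.inRange(hsv,lo,hi)>0)&roi for k,lo,hi in(("orange",(5,150,80),(20,255,255)),("blue",(105,120,40),(130,255,255)),("white",(0,0,150),(30,60,255)))}
    for k,m in M.items():
        uv,P=cloud(c,m); s=(P[:,2]>.066)&(P[:,2]<.09)
        if not s.sum(): out[k]=None;continue
        r=cv2.minAreaRect(ray(c,uv[s],.076)[:,:2].astype(np.float32)); out[k]=(np.round(r[0],4),np.round(r[1],4),r[2],int(s.sum()),round(float(np.median(P[s,2])),4))
    g=((cv2.inRange(hsv,(45,120,80),(75,255,255))>0)&roi).astype(np.uint8)
    n,_,st,ce=cv2.connectedComponentsWithStats(g)
    out["green"]=[]
    for i in range(1,n):
        if st[i,4]>20:
            v,u=np.nonzero(_==i); b=v.max(); tip=[u[v>=b-1].mean(),b]
            out["green"].append((np.round(ce[i],1),np.round(ray(c,ce[i],.042)[0],4),np.round(ray(c,tip,.042)[0],4)))
    # console direction from dots / tracks: dark edge lines
    return c,out
E
python3 - <<'E'
from h import *
c,o=measure()
for k,v in o.items(): print(k,v)
# strip tracks: endpoints by eye (bright,dim)
for a,b in(((276,224),(398,218)),((279,289),(404,283)),((281,357),(410,351)),((251,194),(419,186)),((257,396),(437,386))):
    p=ray(c,[a,b],.04); d=p[0]-p[1]; print(np.round(p[:,:2],4).tolist(),"yaw",np.arctan2(-d[0],d[1]))
s=read_state();print(cv2.Rodrigues(s["ee_rot"])[0].round(3))
E
```

```text
orange (array([ 0.4485, -0.0772]), array([0.0256, 0.0174]), 79.21248626708984, 346, 0.0767)
blue (array([ 0.6132, -0.0428]), array([0.0244, 0.0192]), 79.14482116699219, 335, 0.0766)
white (array([ 0.5339, -0.0435]), array([0.0245, 0.0162]), 82.20630645751953, 271, 0.077)
green [(array([372.2, 202.4]), array([ 0.627, -0.103,  0.042]), array([ 0.62  , -0.1019,  0.042 ])), (array([331.8, 268.7]), array([ 0.5555, -0.0385,  0.042 ]), array([ 0.5491, -0.0371,  0.042 ])), (array([331.9, 336.7]), array([ 0.4764, -0.023 ,  0.042 ]), array([ 0.4692, -0.0216,  0.042 ]))]
[[0.6229, 0.0178], [0.6022, -0.1303]] yaw -0.138852882050813
[[0.5435, 0.0281], [0.5225, -0.12]] yaw -0.14064491644210453
[[0.4646, 0.0397], [0.4431, -0.1094]] yaw -0.14268004673878232
[[0.6663, 0.0416], [0.6372, -0.1646]] yaw -0.1401752279286643
[[0.4264, 0.0745], [0.3986, -0.1313]] yaw -0.13422420806662277
[[ 0.893  0.45  -0.001]
 [ 0.45  -0.893  0.002]
 [ 0.    -0.002 -1.   ]]
```

carry_out([
  [25,-24,7],
  [50,-48,14],
  [75,-73,20],
  [100,-97,27],
  [125,-121,34],
  [150,-145,41],
  [175,-169,48],
  [200,-193,55],
  [225,-217,62],
  [250,-241,69],
  [275,-265,75],
  [300,-290,82],
  [325,-314,89],
  [345,-334,95],
  [366,-353,100],
  [366,-353,100],
  [366,-353,100],
  [366,-353,100],
], hand=[0,0,0,0,0,0,0,0,0,0,0,0,0,0,0,0,0,0], yaw=[0.05,0.1,0.15,0.2,0.25,0.3,0.35,0.4,0.45,0.5,0.55,0.6,0.607,0.607,0.607,0.607,0.607,0.607], force=30)

```text
time: 1.65
position: [0.449, -0.0784, 0.1312]
ee_rot: [3.134, -0.219, -0.001]
ft_force: [-1.1, -0.2, 0.1]
width: 0.0854
finger_force: 0.0
```

Run:
```python
from h import *
c,o=measure(); d=camera("scene"); cv2.imwrite("pics/s1.png",d["frame"][150:400,180:520]); cv2.imwrite("pics/t1.png",c["frame"])
for k,v in o.items(): print(k,v)
s=read_state();R=cv2.Rodrigues(s["ee_rot"])[0];print(s["time"],s["position"],R.round(3))
print((R.T@(np.array([.4485,-.0772,.048])-s["position"])*1000).round(1))
```

```text
orange None
blue (array([ 0.6129, -0.0426]), array([0.0251, 0.0197]), 82.82598114013672, 334, 0.0765)
white (array([ 0.5344, -0.0402]), array([0.0171, 0.0171]), 79.1701889038086, 162, 0.0767)
green [(array([372.2, 202.4]), array([ 0.627, -0.103,  0.042]), array([ 0.62  , -0.1019,  0.042 ])), (array([331.8, 268.7]), array([ 0.5554, -0.0384,  0.042 ]), array([ 0.5491, -0.0371,  0.042 ]))]
1.75 [ 0.4491149  -0.07915552  0.13144825] [[ 0.99  -0.141  0.   ]
 [-0.141 -0.99  -0.   ]
 [ 0.     0.    -1.   ]]
[-0.9 -1.9 83.4]
```

View pics/s1.png

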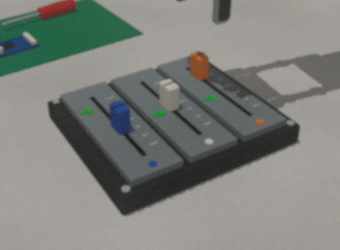

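The grip sits midway below the two open fingers (crop (200,65), finger at (220,10)), so I can go straight down.

carry_out([
  [0,-1,25],
  [0,-1,50],
  [0,-1,70],
  [0,-1,83],
  [0,-1,83],
  [0,-1,83],
  [0,-1,83],
  [0,-1,83],
  [0,-1,83],
  [0,-1,83],
  [0,-1,83],
  [0,-1,83],
  [0,-1,83],
  [0,-1,83],
], hand=[0,0,0,0,0,1,1,1,1,1,1,1,1,1], yaw=[0,0,0,0,0,0,0,0,0,0,0,0,0,0], force=30)

```text
time: 2.92
position: [0.4503, -0.0776, 0.0494]
ee_rot: [3.133, -0.219, 0.003]
ft_force: [-1.9, -0.5, 6.7]
width: 0.0255
finger_force: 33.3
```

carry_out([
  [0,-3,0],
  [0,-8,0],
  [0,-14,0],
  [0,-20,0],
  [0,-26,0],
  [0,-32,0],
  [0,-38,0],
  [0,-44,0],
  [0,-50,0],
  [0,-55,0],
  [0,-58,0],
  [0,-58,0],
  [0,-58,0],
  [0,-58,0],
], hand=[1,1,1,1,1,1,1,1,1,1,1,1,1,1], yaw=[0,0,0,0,0,0,0,0,0,0,0,0,0,0])

```text
time: 4.08
position: [0.4583, -0.0193, 0.0493]
ee_rot: [-3.133, 0.22, -0.002]
ft_force: [-1.3, 2.2, 6.8]
width: 0.0254
finger_force: 33.4
```

carry_out([
  [0,0,0],
  [0,0,0],
  [0,0,0],
  [0,0,0],
  [0,0,0],
  [0,0,0],
  [0,0,-15],
  [0,0,-35],
  [0,0,-60],
  [0,0,-90],
  [0,30,-120],
  [0,60,-150],
  [0,90,-150],
  [0,120,-150],
  [0,160,-150],
  [0,200,-150],
  [0,230,-150],
  [0,250,-150],
], hand=[0.3,0,0,0,0,0,0,0,0,0,0,0,0,0,0,0,0,0], yaw=[0,0,0,0,0,0,0,0,0,0,0,0,0,0,0,0,0,0])

```text
time: 5.58
position: [0.4219, -0.2704, 0.1984]
ee_rot: [3.132, -0.223, 0.001]
ft_force: [0.0, -0.3, 0.4]
width: 0.0854
finger_force: 0.0
```

Run:
```python
from h import *
c,o=measure(); cv2.imwrite("pics/t2.png",c["frame"])
for k,v in o.items(): print(k,v)
Y=np.array([.14,.99]);print("err mm",1000*((o["orange"][0]-o["green"][-1][1][:2])@Y))
```

```text
orange (array([ 0.4564, -0.0185]), array([0.0244, 0.0174]), 79.21406555175781, 330, 0.077)
blue (array([ 0.6126, -0.0427]), array([0.0244, 0.0204]), 79.2220230102539, 334, 0.0765)
white (array([ 0.5339, -0.0435]), array([0.0246, 0.0162]), 82.3741455078125, 271, 0.077)
green [(array([372.2, 202.4]), array([ 0.627, -0.103,  0.042]), array([ 0.62  , -0.1019,  0.042 ])), (array([331.8, 268.7]), array([ 0.5555, -0.0384,  0.042 ]), array([ 0.5491, -0.0371,  0.042 ])), (array([331.9, 336.7]), array([ 0.4764, -0.023 ,  0.042 ]), array([ 0.4692, -0.0216,  0.042 ]))]
err mm 1.6549999999999978
```

View pics/t2.png

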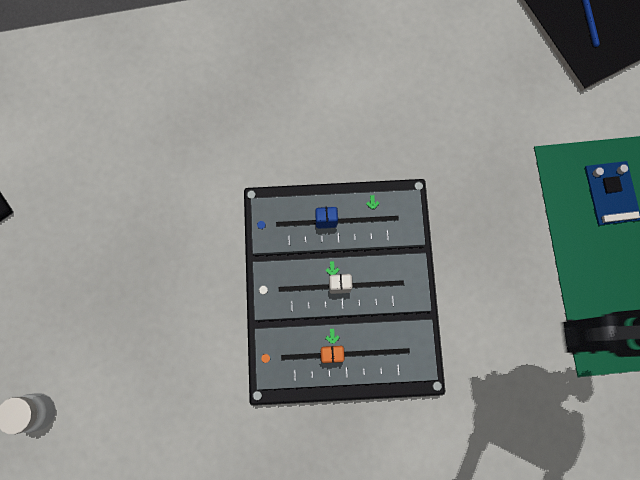

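The orange grip is now at (332,355), directly under its arrow tip at (332,346). Blue and white haven't moved, and the gripper is clear of the console.

```bash
python3 -c "
from plant import *
print(hand_in())"
```

```text
the job is handed in; nothing more can be done
None
```

I set the orange grip about 1.7 mm from level with its green arrow (limit 10 mm) and let go. The blue and white grips measure within 1 mm of where they were. I handed the job in at about 6 s, and no verdict came back.

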